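# Hold a board against the sprung fence of a jig

### The arm

A 6-joint arm with a two-finger parallel gripper is mounted at the origin on the work surface. World frame = base frame: x ahead of the robot, y to its left, z up, the work surface at z = 0. Lengths are in m, angles in rad, forces in N, time in s.
With the tool pointing down it reaches from about 0.25 to 0.775 m from the base axis. Payload 4 kg.
Tool frame: the origin (TCP) lies between the finger pads; the fingertips stand 14 mm ahead of it and the grasp point (between the pads) lies 5 mm behind it (tip_reach is the distance from the TCP to the fingertips, in m); z points along the fingers, y is the line along which they close (so a half turn about z gives the same grasp; the last joint's range is limited). The gripper opens to 94 mm and grips with 3 to 60 N. Pads are 16 mm wide; open, the fingers measure 119 mm over their backs; the gripper's body (75 mm by 177 mm) begins 78 mm behind the grasp point.
Start: joints at [1.014, 0.087, 1.371, -0, 1.684, -0.103], TCP at [0.241, 0.494, 0.22] pointing down, gripper open.
Joint ranges: [-3.1, 3.1], [-0.76, 2.03], [0.27, 2.55], [-1.08, 4.22], [0.17, 2.65], [-2.57, 2.57]. Speed limits (rad/s): [2.79, 2.79, 3.14, 3.14, 3.14, 3.14].

### API

Orientations are given as [roll, pitch, yaw] about the fixed x, y, z axes, in that order (R = Rz(yaw) Ry(pitch) Rx(roll)).
In Python, from bench import * gives the robot as it stands. The module is installed in compiled form; this text tells all that it offers.
- The arm moves only by the tool servo_tool, never from a script. Its argument "targets" is a list of rows, each a list of 4 numbers: the shift along the tool's x, y, z in cm, then the turn about the tool's z in degrees. A call has 1 to 8 rows; each row is the pose to reach, as a shift and turn from the pose commanded when the call began, along the tool's axes at that moment; what a row does not reach only later rows make up. A row lasts 1/8 s, in which the tool goes at most 62.5 mm and 10.7 degrees, less where a joint would pass 70% of its speed; a pose out of reach is approached as far as the arm can. A call with a gripper value outside its range is refused whole. "claw" is the closure in counts, from 0 (fully open) to 255 (shut), set as the call begins (left out, the last holds). The fingers move at their own pace and stop on an object; the grip force is fixed at half the most. Time passes only in rows, so rows that repeat a pose let the fingers close. It gives the time, the measured TCP pose, the force, the opening and the grip force at its end, in the units of the state.
- get_obs(): the state, without advancing time (a new reading comes with each control period).
- snapshot(name): name is "side" or "top" or "wrist"; returns the picture (400x640x3 uint8, blue, green, red); there is no depth.
- camera_model(name): a dict with "camera_matrix" (3x3 intrinsics, pixels), "camera_from_world" (4x4, takes a point from world to camera coordinates). Camera axes: x right, y up, looking along -z (the intrinsics and any distortion apply to the point x, -y, -z); pixel columns grow to the right and rows downward; lengths in m; the calibration is good to about 2 mm. The wrist camera is an equidistant fisheye: a pixel r from the principal point sees the ray r / f radians off the axis. A picture is of the moment at which its call begins: read the wrist's pose just before it. camera_model takes no time and is no camera call; for the wrist camera it gives the pose at the moment of the call.
- close_job(): hands the job in; it is judged then, once.
The state is a dict: "time": time; "joint_positions": joint angles; "qvel": joint speeds; "joint_torque": joint torques, N m; "tool_pos": TCP position; "ee_rot": TCP orientation; "wrist_force": force on the tool from outside, world axes, zero at the start; "wrist_torque": the same for the moment, N m; "width": finger opening in m; "finger_force": force on a finger pad.
Only numpy, scipy, OpenCV 4.12 (cv2) and the standard library are available. Lean on these libraries where they do the work, as an engineer would, in place of code of your own. Each camera call takes 0.05 s, during which the arm holds its last target. There are 200 camera calls.

### The job

Pick up the blue circuit board (its heat sink makes a good handle) and lay it flat on the black jig, gold contact edge towards the aluminium sprung fence, centred on the white line. Push it square against the fence until the yellow pointer stands in the green band, never letting the pointer reach the red, and finish while still holding it pressed there so that a technician can screw it down. Only the board may press the fence; leave the jig's neighbours (green board, bottle, dish) where they are.

Things in the scene. Friction and masses are not known exactly. Their poses are not given: they have to be found in the camera images.
- board: Blue circuit board on a stiff plate, 90 x 100 x 6 mm (x, y, z), 0.18 to 0.35 kg, loose on the bench. Origin: centre of its underside, z up. At its middle stands the handle: a finned aluminium heat sink 40 x 40 mm, its top 38 mm above the origin, solid to grip on any side. Gold contact strip along the +x edge (x = +45 mm); connectors 15 mm high along the -x edge; all else below 9 mm.
- board_edge (a point): Middle of the board's gold contact edge, 45 mm from the board's origin along its +x, 3 mm above its underside.
- jig: Black jig plate 230 x 170 x 14 mm (x, y, z) bolted to the bench. Origin: centre of its underside; its flat top (the bed) is 14 mm above. The board is pushed along the jig's +x. The free bed runs from x = -115 mm to the fence's face at x = +40 mm (unpressed); a white line along y = 0 marks its middle. A fixed block 30 mm tall stands behind the fence at x = 95 to 111 mm.
- fence_face (a point): Middle of the face, 11 mm above the bed, of the sprung fence: aluminium bar 14 x 124 x 20 mm, from 1 to 21 mm above the bed. Axes as the jig's. The face looks to the jig's -x. Slides to the jig's +x when pushed. A red line on top marks its middle; a yellow pointer at its +y end, level with the face, moves over a strip painted white, green, white, red.
- fence (a joint): How far the fence has been pushed back, m: 0 at rest, 0.030 at the stop. Spring: about 1 N at first touch plus 0.4 N per mm. The pointer is in the green from 0.008 to 0.020 (about 4 to 9 N), in the red from 0.022.
- spare_board: Green circuit board, otherwise the same shape as the blue one; bystander. Origin: centre of its underside.
- flux_bottle: Small amber bottle, 44 mm across, 85 mm tall; bystander. Origin: centre of its underside.
- screw_dish: Small steel dish, 70 mm across, 28 mm tall; bystander. Origin: centre of its underside.
Things that resemble listed ones, but are neither listed nor needed, are in the scene too. Leave any brown or orange look-alike of the board alone.

How it is judged:
By the outcome, as a careful person would: the job done as asked, in the order asked, and still so for the second after the job is handed in, while the arm keeps its last pose, push and grip.
It also fails if it takes over 35 s, if anything falls off the work surface, if the arm or the gripper's body presses on something with over 40 N, if the wrist force passes 120 N, or if a joint passes its speed limit or range.

## Working session

There is one attempt and no reset: what is moved stays moved. The work goes in short steps, Python scripts to look and compute and a tool call to move; the robot and the scene stay as the last step left them, time stands still between calls to the robot, and variables do not carry over. Pictures are saved under pics/ and viewed, at most 10 in all, crops included, and the job is handed in when it is done.

Besides the shell and the picture viewer there is one more tool, called after ">>>" as name(argument=value, ...) on one line, values as JSON. servo_tool: Moves the arm, as the interface text tells. Its arguments: {"type":"object","properties":{"targets":{"type":"array"},"claw":{"type":"number"}},"required":["targets"]}

```bash
mkdir -p pics
python3 - <<'E'
from bench import *
import cv2
o=get_obs(); print({k:o[k] for k in('time','tool_pos','ee_rot','wrist_force','width')})
for n in('top','side'):
    cv2.imwrite(f'pics/{n}1.png',snapshot(n)); m=camera_model(n); print(n,m)
E
```

```text
{'time': 0.0, 'tool_pos': array([0.24083769, 0.49390049, 0.21832082]), 'ee_rot': array([-3.13941601e+00, -2.00027450e-04,  2.68780675e+00]), 'wrist_force': array([ 0.09691753,  0.11012667, -0.66667268]), 'width': 0.09387833813808784}
top {'camera_matrix': array([[393.92027172,   0.        , 321.70935855],
       [  0.        , 393.92027172, 198.10834456],
       [  0.        ,   0.        ,   1.        ]]), 'camera_from_world': array([[-2.15380130e-03, -9.99943159e-01,  1.04422652e-02,
        -7.54689373e-02],
       [ 9.91517656e-01, -7.78397860e-04,  1.29969731e-01,
        -5.74652189e-01],
       [-1.29954215e-01,  1.06336193e-02,  9.91462974e-01,
        -9.96017412e-01],
       [ 0.00000000e+00,  0.00000000e+00,  0.00000000e+00,
         1.00000000e+00]])}
side {'camera_matrix': array([[508.46834869,   0.        , 318.9488434 ],
       [  0.        , 508.46834869, 199.3913712 ],
       [  0.        ,   0.        ,   1.        ]]), 'camera_from_world': array([[ 0.75309443, -0.65788359,  0.00616123, -0.49142261],
       [ 0.39169545,  0.45586769,  0.7992242 , -0.24508087],
       [-0.52860519, -0.59947797,  0.60100143, -0.88496293],
       [ 0.        ,  0.        ,  0.        ,  1.        ]])}
```

View pics/top1.png

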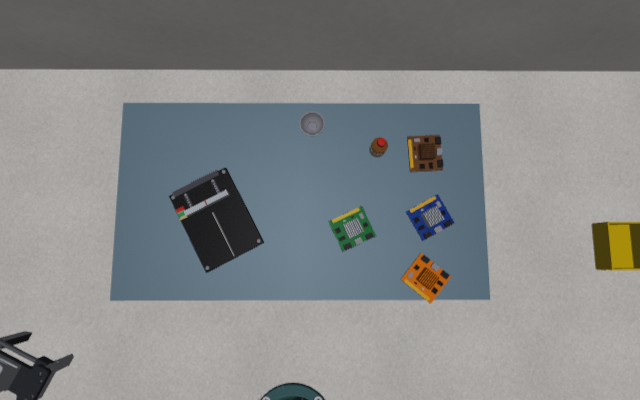

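View pics/side1.png

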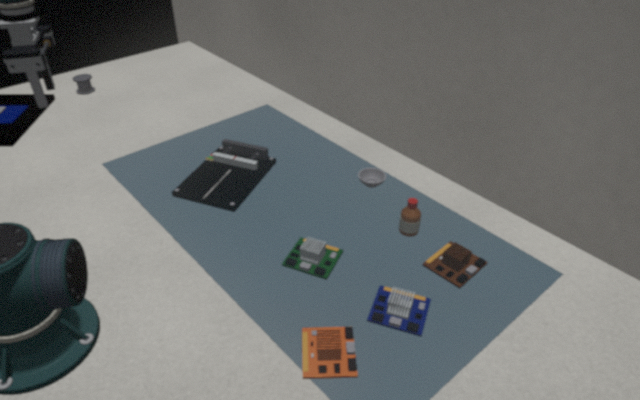

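The top view shows the blue board at about (430,217), gold strip at its upper left (424,203). The jig is centred near (217,219), with its white line from (212,212) to (234,257), fence bar at (204,204) and pointer end at (180,213). The green board is at (352,228), the bottle at (378,147) and the dish at (312,124). The brown (425,153) and orange (426,278) look-alikes stay untouched.

```bash
cat > h.py <<'E'
from bench import *
import cv2, numpy as np
def world(m,px,z):
    "pixel (undistorted pinhole) -> world point at height z"
    K=m['camera_matrix'];T=m['camera_from_world'];R=T[:3,:3];t=T[:3,3]
    d=np.linalg.inv(K)@[px[0],px[1],1.]; d=R.T@(d*[1,-1,-1]); c=-R.T@t
    return c+d*(z-c[2])/d[2]
def rect(mask,m,z):
    cs,_=cv2.findContours(mask.astype(np.uint8),cv2.RETR_EXTERNAL,cv2.CHAIN_APPROX_NONE)
    c=max(cs,key=cv2.contourArea)[:,0]
    p=np.array([world(m,q,z)[:2] for q in c],np.float32)
    return cv2.minAreaRect(p)
def win(mask,x0,x1,y0,y1):
    o=np.zeros_like(mask);o[y0:y1,x0:x1]=mask[y0:y1,x0:x1];return o
E
python3 - <<'E'
from h import *
im=cv2.imread('pics/top1.png');m=camera_model('top')
h,s,v=[a.astype(int) for a in cv2.split(cv2.cvtColor(im,cv2.COLOR_BGR2HSV))]
W=lambda M,b,z:rect(win(M,*b),m,z)
B=(400,460,190,245)
blue=(h>108)&(h<125)&(s>180)
gold=(h>15)&(h<32)&(s>120)
k=np.ones((7,7),np.uint8)
allb=cv2.morphologyEx(win(blue|gold,*B).astype(np.uint8),cv2.MORPH_CLOSE,k)
print('board',rect(allb,m,.006))
print('gold',W(gold,B,.006))
J=(165,265,165,275)
print('fence',W((v>130)&(s<60),(165,235,185,222),.035))
print('line',W((v>110)&(s<60),(208,245,210,265),.014))
print('jig',W((v<60),J,.014))
print('dish',W((v>80)&(s<50),(295,330,105,140),.028))
print('px',im[219,200],im[204,207],im[235,223],im[203,424],im[230,437])
for n,p,z in(('l0',(212,212),.014),('l1',(234,257),.014),('red',(205,203),.035),('sinkc',(433,215),.038)):print(n,world(m,p,z).round(3))
t=np.hstack([cv2.resize(im[160:280,160:280],(400,400),interpolation=2),cv2.resize(im[185:250,398:463],(400,400),interpolation=2)])
cv2.imwrite('pics/crop1.png',t)
E
```

```text
board ((0.5280138850212097, -0.3676457703113556), (0.08627532422542572, 0.09732586145401001), 28.6469669342041)
gold ((0.562574565410614, -0.34964635968208313), (0.008356615900993347, 0.07903987169265747), 28.646961212158203)
fence ((0.560008704662323, 0.23697823286056519), (0.014831557869911194, 0.14047767221927643), 28.13933563232422)
line ((0.41254886984825134, 0.13651680946350098), (0.024479785934090614, 0.026639306917786598), 29.788663864135742)
jig ((0.5229026675224304, 0.20516708493232727), (0.22910776734352112, 0.16925029456615448), 27.77605628967285)
dish ((0.7818316221237183, -0.04913752153515816), (0.06746422499418259, 0.06797252595424652), 0.05468913912773132)
px [31 31 31] [132 128 132] [121 119 120] [ 34 141 183] [130 121 122]
l0 [0.541 0.216 0.014]
l1 [0.422 0.154 0.014]
red [0.562 0.229 0.035]
sinkc [ 0.53  -0.368  0.038]
```

View pics/crop1.png

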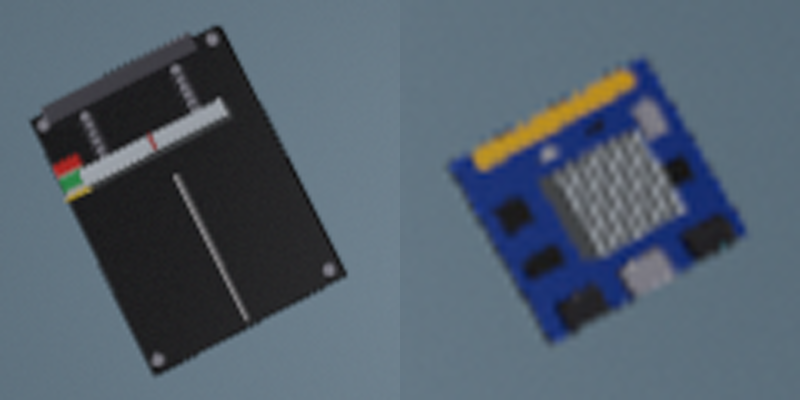

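The crop confirms both poses. The blue board is at (0.528, -0.368) with yaw 28.6°, size 86x97 mm as expected, and its gold edge faces up-left. The jig is at (0.523, 0.205) with yaw about 27.9°, size 229x169 mm, fence towards its upper end. I will grip along the board's x, at tool yaw 118.6°.

>>> servo_tool(targets=[[-4,-4.1,0.4,0],[-8,-8.2,0.9,0],[-12,-12.3,1.3,0],[-16,-16.3,1.8,0],[-20,-20.4,2.2,0],[-24,-24.4,2.7,0],[-28,-28.4,3.1,0],[-32,-32.5,3.5,0]], claw=0)

```text
time: 1.1
tool_pos: [0.3863, 0.0602, 0.1841]
ee_rot: [3.141, 0.0, 2.688]
wrist_force: [2.0, -0.7, -0.8]
width: 0.0939
finger_force: 0.0
```

>>> servo_tool(targets=[[-4,-4.1,0.4,5],[-8,-8.2,0.9,10],[-12,-12.3,1.3,15],[-16,-16.3,1.8,20],[-20,-20.4,2.2,25],[-24,-24.4,2.7,30],[-28,-28.4,3.1,35.4],[-31.6,-32.4,3.5,35.4]])

```text
time: 2.1
tool_pos: [0.5284, -0.3694, 0.1484]
ee_rot: [-3.141, -0.001, 2.069]
wrist_force: [2.0, 0.6, 0.8]
width: 0.0941
finger_force: 0.0
```

>>> servo_tool(targets=[[0,0,0,0],[0,0,0,0]])

```text
time: 2.35
tool_pos: [0.5279, -0.3671, 0.1486]
ee_rot: [-3.141, -0.002, 2.07]
wrist_force: [0.2, -0.1, -0.3]
width: 0.094
finger_force: 0.0
```

Run:
```python
from h import *
o=get_obs(); m=camera_model('wrist'); im=snapshot('wrist'); cv2.imwrite('pics/w1.png',im)
print(o['time'],o['tool_pos'],np.degrees(o['ee_rot']),o['wrist_force']); print(m)
```

```text
2.35 [ 0.52788383 -0.36708122  0.14863815] [-1.79988605e+02 -1.25084616e-01  1.18595422e+02] [ 0.15125016 -0.10253264 -0.2826891 ]
{'camera_matrix': array([[309.70691629,   0.        , 317.84529395],
       [  0.        , 309.70691629, 205.44543497],
       [  0.        ,   0.        ,   1.        ]]), 'camera_from_world': array([[ 8.77928406e-01,  4.78791411e-01, -7.06056300e-04,
        -2.87522347e-01],
       [-4.62397750e-01,  8.47483996e-01, -2.60689848e-01,
         5.62992668e-01],
       [-1.24217688e-01,  2.29193501e-01,  9.65422345e-01,
        -1.73454020e-01],
       [ 0.00000000e+00,  0.00000000e+00,  0.00000000e+00,
         1.00000000e+00]])}
```

View pics/w1.png

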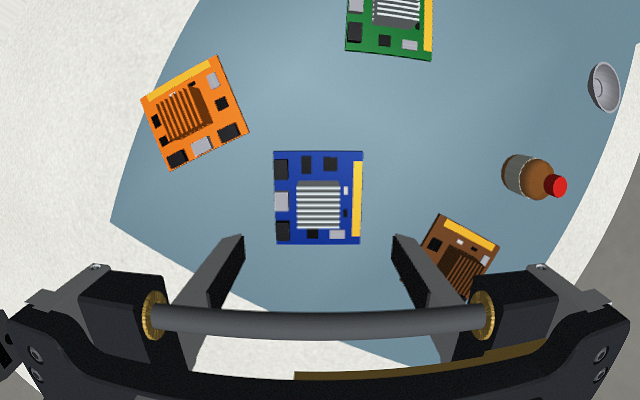

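The wrist view shows the blue board at (318,197) between the open fingers, nearly aligned, with its gold edge on the right (357,200). Next I refine its pose with the fisheye model.

```bash
cat >> h.py <<'E'
def fish(m,uv,z):
    "wrist fisheye pixels Nx2 -> world xy at height z"
    K=m['camera_matrix'];T=m['camera_from_world'];R=T[:3,:3];c=-R.T@T[:3,3]
    p=cv2.fisheye.undistortPoints(np.asarray(uv,np.float64).reshape(-1,1,2),K,np.zeros(4))[:,0]
    d=np.c_[p[:,0],-p[:,1],-np.ones(len(p))]@R
    return (c+d*((z-c[2])/d[:,2])[:,None])[:,:2]
def fishrect(mask,m,z):
    cs,_=cv2.findContours(mask.astype(np.uint8),cv2.RETR_EXTERNAL,cv2.CHAIN_APPROX_NONE)
    return cv2.minAreaRect(fish(m,max(cs,key=cv2.contourArea)[:,0],z).astype(np.float32))
E
python3 - <<'E'
from h import *
im=cv2.imread('pics/w1.png');m=camera_model('wrist')
h,s,v=cv2.split(cv2.cvtColor(im,cv2.COLOR_BGR2HSV))
B=(260,375,140,255)
M=((h>108)&(h<125)&(s>150))|((h>15)&(h<32)&(s>120))
M=cv2.morphologyEx(win(M,*B).astype(np.uint8),cv2.MORPH_CLOSE,np.ones((9,9),np.uint8))
print(fishrect(M,m,.006))
S=win((v>150)&(s<50),293,344,176,234);
S=cv2.morphologyEx(S.astype(np.uint8),cv2.MORPH_CLOSE,np.ones((7,7),np.uint8))
r=fishrect(S,m,.038);print('sink',r)
a=np.radians(28.6);d=np.array(r[0])-get_obs()['tool_pos'][:2]
print('tool shift',d@[np.cos(2.07),np.sin(2.07)],d@[np.sin(2.07),-np.cos(2.07)])
E
```

```text
((0.5278859734535217, -0.36679351329803467), (0.08920977264642715, 0.09949806332588196), 28.649126052856445)
sink ((0.5311272144317627, -0.3684041202068329), (0.04412094131112099, 0.04467042163014412), 28.6564884185791)
tool shift -0.0029940766694079098 0.0018561443642343813
```

The board is directly beneath the tool (0.3 mm off) and aligned, so I descend and grip.

>>> servo_tool(targets=[[0,0,4,0],[0,0,8,0],[0,0,10.5,0],[0,0,12.2,0],[0,0,12.2,0]], claw=0)

```text
time: 3.02
tool_pos: [0.5278, -0.3664, 0.0268]
ee_rot: [-3.141, -0.002, 2.071]
wrist_force: [-0.1, 0.0, -0.1]
width: 0.0942
finger_force: 0.0
```

>>> servo_tool(targets=[[0,0,0,0],[0,0,0,0],[0,0,0,0],[0,0,0,0],[0,0,0,0],[0,0,0,0]], claw=255)

```text
time: 3.78
tool_pos: [0.5282, -0.3678, 0.0274]
ee_rot: [-3.142, -0.0, 2.07]
wrist_force: [-0.0, -0.4, 0.6]
width: 0.0398
finger_force: 30.0
```

Gripped: width 39.8 mm, matching the 40 mm heat sink. Now lift and carry.

>>> servo_tool(targets=[[0,0,-1.5,0],[0,0,-4,0],[0,0,-7,0],[0,0,-9.5,0],[1,0.5,-10,0],[3.5,1.6,-10,0],[7.5,3.4,-10,0],[12,5.4,-10,0]])

```text
time: 4.78
tool_pos: [0.5173, -0.2345, 0.1261]
ee_rot: [-3.141, -0.002, 2.069]
wrist_force: [0.5, 0.2, -2.1]
width: 0.0396
finger_force: 30.0
```

>>> servo_tool(targets=[[4.5,2,0,0],[9,4.1,0,0],[13.5,6.1,0,0],[18,8.2,0,0],[22.5,10.2,0,0],[27,12.2,0,0],[31.5,14.3,0,0.3],[35,15.9,0,0.7]])

```text
time: 5.78
tool_pos: [0.4885, 0.1491, 0.1265]
ee_rot: [-3.14, -0.001, 2.059]
wrist_force: [0.8, -0.8, -1.2]
width: 0.0397
finger_force: 30.0
```

>>> servo_tool(targets=[[2,0.9,0,0],[3,1.4,0,0],[3.5,1.6,0,0],[3.5,1.6,0,0],[3.5,1.6,0,0]])

```text
time: 6.4
tool_pos: [0.4881, 0.1845, 0.1274]
ee_rot: [-3.141, 0.0, 2.057]
wrist_force: [0.2, -0.2, -2.2]
width: 0.0397
finger_force: 30.0
```

Run:
```python
from h import *
o=get_obs(); m=camera_model('wrist'); im=snapshot('wrist'); cv2.imwrite('pics/w2.png',im)
np.savez('w2.npz',T=m['camera_from_world'])
cv2.imwrite('pics/top2.png',snapshot('top'))
print(o['time'],o['tool_pos'],np.degrees(o['ee_rot']),o['wrist_force'],o['width'],o['finger_force'])
```

```text
6.4 [0.48813306 0.18448396 0.12743454] [-1.79987620e+02  1.29657937e-02  1.17834611e+02] [ 0.23790588 -0.17914241 -2.17271162] 0.03966513640520297 29.99955028295517
```

View pics/w2.png

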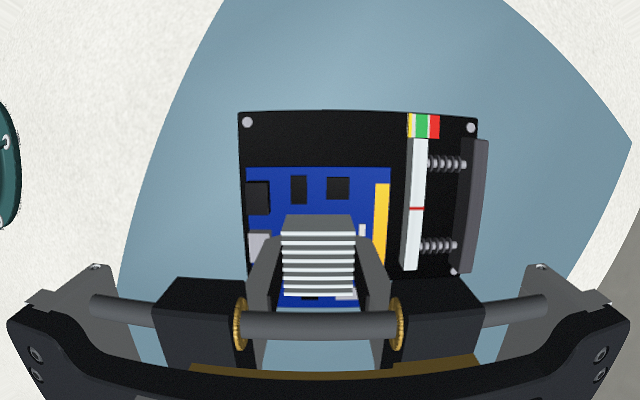

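The wrist view shows the held board above the bed, with its gold strip (382,222) parallel to the fence bar (415,205). The red mid-line is at (417,208), the pointer end at (423,126), and nothing touches. I now measure alignment relative to the fence.

Run:
```python
from h import *
im=cv2.imread('pics/w2.png');m=camera_model('wrist');m['camera_from_world']=np.load('w2.npz')['T']
h,s,v=[a.astype(int) for a in cv2.split(cv2.cvtColor(im,cv2.COLOR_BGR2HSV))]
big=lambda M,z:fishrect(M,m,z)
red=win(((h<8)|(h>172))&(s>120),400,432,195,220)
uv=np.argwhere(red)[:,::-1]; rp=fish(m,uv,.035); rc=rp.mean(0)
print('red',uv.mean(0),len(uv),rc, np.ptp(rp,axis=0))
wh=cv2.morphologyEx(win((v>150)&(s<40),398,432,138,275).astype(np.uint8),cv2.MORPH_CLOSE,np.ones((5,5),np.uint8))
print('fence',big(wh,.035))
tz=.1274-.0272
g=win((h>15)&(h<32)&(s>120),365,395,175,270)
print('gold',big(g,tz+.0065))
pl=win((v<70),230,300,108,166); 
P=fish(m,[[247,122],[471,128]],.014);print('screws',P,np.linalg.norm(P[1]-P[0]),np.degrees(np.arctan2(*(P[1]-P[0])[::-1])))
t=np.array([.48813,.18448])
for a in(27.6,27.9,28.2):
    r=np.radians(a);ex=np.array([np.cos(r),np.sin(r)]);ey=np.array([-ex[1],ex[0]])
    print(a,'red-tool x,y in jig',(rc-t)@ex,(rc-t)@ey)
```

```text
red [417.125 208.   ] 48 [0.56450893 0.22995907] [0.01375468 0.00860471]
fence ((0.567428708076477, 0.23178935050964355), (0.023061411455273628, 0.12381872534751892), 27.98825454711914)
gold ((0.5175998210906982, 0.21459026634693146), (0.009768849238753319, 0.054805539548397064), 28.03204345703125)
screws [[0.39431363 0.22466857]
 [0.58220025 0.32335169]] 0.21222568568674827 27.709668755641612
27.6 red-tool x,y in jig 0.08875755654220635 0.0049176610379201985
27.9 red-tool x,y in jig 0.088782088570912 0.004452862272019284
28.2 red-tool x,y in jig 0.08880418659381151 0.003987941428649834
```

Yaw agrees: fence 28.0°, board 28.0°. The board needs about 4 mm towards jig +y (tool +x). I lower to about 4 mm above the bed and check again.

>>> servo_tool(targets=[[0.2,0,2,0],[0.4,0,4.5,0],[0.4,0,6.5,0],[0.4,0,7.7,0],[0.4,0,8.2,0],[0.4,0,8.2,0],[0.4,0,8.2,0]])

```text
time: 7.38
tool_pos: [0.4869, 0.189, 0.0465]
ee_rot: [3.14, 0.0, 2.058]
wrist_force: [1.0, -0.2, -1.4]
width: 0.0396
finger_force: 30.0
```

Run:
```python
from h import *
o=get_obs(); m=camera_model('wrist'); im=snapshot('wrist'); cv2.imwrite('pics/w3.png',im)
np.savez('w3.npz',T=m['camera_from_world'])
print(o['time'],o['tool_pos'],np.degrees(o['ee_rot']),o['wrist_force'],o['width'],o['finger_force'])
cv2.imwrite('pics/w3c.png',cv2.resize(im[100:300,220:500],(784,560),interpolation=cv2.INTER_CUBIC))
```

```text
7.375 [0.48689443 0.18896376 0.0464671 ] [1.79892990e+02 2.06678419e-02 1.17896259e+02] [ 1.00365767 -0.20553599 -1.371266  ] 0.03959411193757542 29.99960035085678
```

View pics/w3c.png

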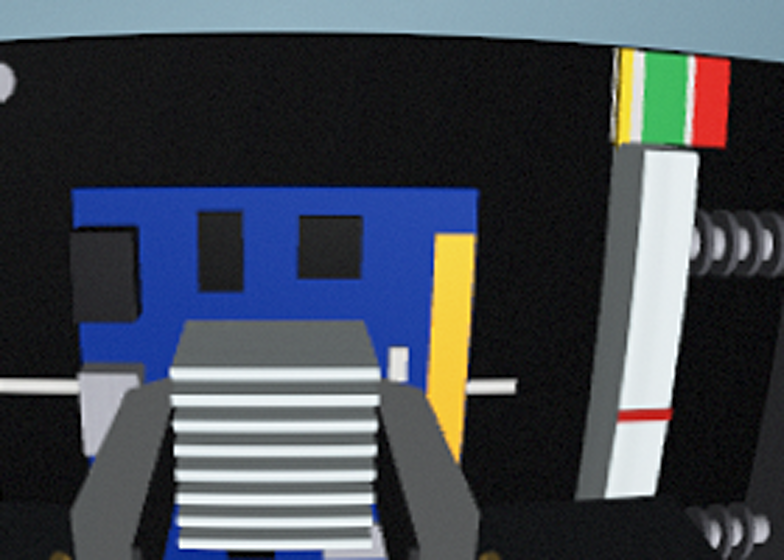

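The crop shows the board just above the bed: gold strip at crop x≈450, fence face at x≈600, the white line emerging at rows 385 (left) and 387 (right), and the board's +y edge at row 188. The pointer stands at the start of its strip, so the fence is unpressed.

Run:
```python
from h import *
m=camera_model('wrist');m['camera_from_world']=np.load('w3.npz')['T']
t=np.array([.48689,.18896]);r=np.radians(28.0);E=np.array([[np.cos(r),np.sin(r)],[-np.sin(r),np.cos(r)]])
c=lambda L:[[220+x/2.8,100+y/2.8] for x,y in L]
J=lambda L,z:((fish(m,c(L),z)-t)@E.T*1000).round(1).tolist()
print('line mm from tool, jig axes',J([[5,385],[75,385.5],[470,386],[514,386.5]],.014))
print('board corners',J([[72,188],[478,188]],.0253))
print('gold outer edge',J([[476,235],[463,440]],.0253))
print('red',J([[617,416],[672,414]],.035))
print('face top',J([[645,150],[604,495]],.035),'bottom',J([[617,145],[577,497]],.015))
```

```text
line mm from tool, jig axes [[-67.9, -0.1], [-49.4, 0.1], [48.7, -0.2], [60.2, -0.6]]
board corners [[-44.4, 50.9], [45.1, 50.8]]
gold outer edge [[45.1, 40.2], [45.3, -9.8]]
red [[80.3, -0.5], [95.0, -0.6]]
face top [[80.5, 61.5], [80.1, -21.5]] bottom [[82.1, 60.6], [81.2, -32.7]]
```

Offset from the line is about 1 mm and the fence gap is about 35.5 mm. I correct by -1 mm and lower gently onto the bed.

>>> servo_tool(targets=[[-0.1,0,0,0],[-0.1,0,0.15,0],[-0.1,0,0.3,0],[-0.1,0,0.3,0],[-0.1,0,0.3,0]])

```text
time: 8.05
tool_pos: [0.4866, 0.1879, 0.0424]
ee_rot: [-3.142, -0.0, 2.058]
wrist_force: [-0.5, -0.3, -2.0]
width: 0.0397
finger_force: 30.0
```

>>> servo_tool(targets=[[0,0,0.08,0],[0,0,0.12,0],[0,0,0.12,0],[0,0,0.12,0]])

```text
time: 8.55
tool_pos: [0.4866, 0.1879, 0.0414]
ee_rot: [3.142, -0.0, 2.058]
wrist_force: [-0.8, -0.0, -1.2]
width: 0.0396
finger_force: 30.0
```

>>> servo_tool(targets=[[0,0,0.06,0],[0,0,0.06,0],[0,0,0.06,0]])

```text
time: 8.93
tool_pos: [0.4867, 0.1879, 0.0414]
ee_rot: [3.141, 0.0, 2.058]
wrist_force: [-2.9, -1.0, 5.3]
width: 0.0397
finger_force: 30.0
```

Laid on the bed (upward reaction about 7 N). I relax the down-push slightly and slide towards the fence.

>>> servo_tool(targets=[[0,0.3,-0.03,0],[0,0.8,-0.03,0],[0,1.3,-0.03,0],[0,1.8,-0.03,0],[0,2.3,-0.03,0],[0,2.8,-0.03,0],[0,3.1,-0.03,0],[0,3.1,-0.03,0]])

```text
time: 9.93
tool_pos: [0.5143, 0.2023, 0.0414]
ee_rot: [3.142, 0.0, 2.058]
wrist_force: [-2.2, -1.5, 4.7]
width: 0.0398
finger_force: 30.0
```

>>> servo_tool(targets=[[0,0.15,0,0],[0,0.3,0,0],[0,0.45,0,0],[0,0.6,0,0],[0,0.75,0,0],[0,0.9,0,0],[0,0.9,0,0],[0,0.9,0,0]])

```text
time: 10.92
tool_pos: [0.5209, 0.2059, 0.0414]
ee_rot: [-3.139, 0.0, 2.058]
wrist_force: [-6.8, -3.7, 8.7]
width: 0.0393
finger_force: 30.0
```

Run:
```python
from h import *
o=get_obs(); m=camera_model('wrist'); im=snapshot('wrist'); cv2.imwrite('pics/w4.png',im)
np.savez('w4.npz',T=m['camera_from_world'])
r=np.radians(28);d=o['tool_pos'][:2]-[.48689,.18896]
print('advance since w3 (jig x,y mm)',1000*d@[np.cos(r),np.sin(r)],1000*d@[-np.sin(r),np.cos(r)])
print(o['time'],o['tool_pos'],np.degrees(o['ee_rot']),o['wrist_force'],o['width'],o['finger_force'])
cv2.imwrite('pics/w4c.png',cv2.resize(im[100:300,220:500],(784,560),interpolation=cv2.INTER_CUBIC))
```

```text
advance since w3 (jig x,y mm) 38.000315673629764 -1.0253667280928331
10.925 [0.52092367 0.20589472 0.04143975] [-1.79831323e+02  1.26908512e-02  1.17890678e+02] [-6.81614239 -3.71918377  8.71316465] 0.03933231272696598 30.00325620174408
```

View pics/w4c.png

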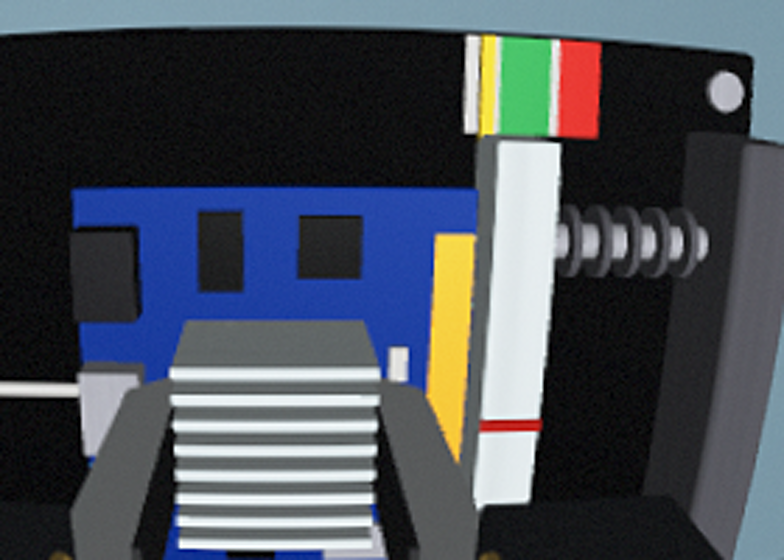

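The gold edge now meets the fence and the pointer is just short of the green (pushed about 2.5 mm). The red mid-line is at (511,425) and the edges are parallel. I press about 11 mm more.

>>> servo_tool(targets=[[0,0.15,0,0],[0,0.3,0,0],[0,0.45,0,0],[0,0.6,0,0],[0,0.75,0,0],[0,0.9,0,0],[0,0.9,0,0],[0,0.9,0,0]])

```text
time: 11.98
tool_pos: [0.5276, 0.2094, 0.0415]
ee_rot: [-3.135, 0.0, 2.058]
wrist_force: [-9.7, -5.1, 11.7]
width: 0.0397
finger_force: 30.0
```

>>> servo_tool(targets=[[0,0.1,0,0],[0,0.2,0,0],[0,0.25,0,0],[0,0.25,0,0],[0,0.25,0,0]])

```text
time: 12.6
tool_pos: [0.5292, 0.2103, 0.0416]
ee_rot: [-3.134, 0.0, 2.058]
wrist_force: [-11.8, -5.7, 12.4]
width: 0.04
finger_force: 30.0
```

Run:
```python
from h import *
o=get_obs(); im=snapshot('wrist'); m=camera_model('wrist')
np.savez('w5.npz',T=m['camera_from_world'])
r=np.radians(28);d=o['tool_pos'][:2]-[.48689,.18896]
print('advance since w3 (jig x,y mm)',1000*d@[np.cos(r),np.sin(r)],1000*d@[-np.sin(r),np.cos(r)])
print(o['time'],o['tool_pos'],np.degrees(o['ee_rot']),o['wrist_force'],o['width'],o['finger_force'])
cv2.imwrite('pics/w5c.png',cv2.resize(im[100:300,220:500],(784,560),interpolation=cv2.INTER_CUBIC))
```

```text
advance since w3 (jig x,y mm) 47.42077224967497 -1.0326371050621732
12.6 [0.52924485 0.21031094 0.0416242 ] [-1.79553974e+02  8.02372369e-03  1.17892286e+02] [-11.79504217  -5.68215892  12.3871355 ] 0.03998610509194389 30.006070733070374
```

View pics/w5c.png

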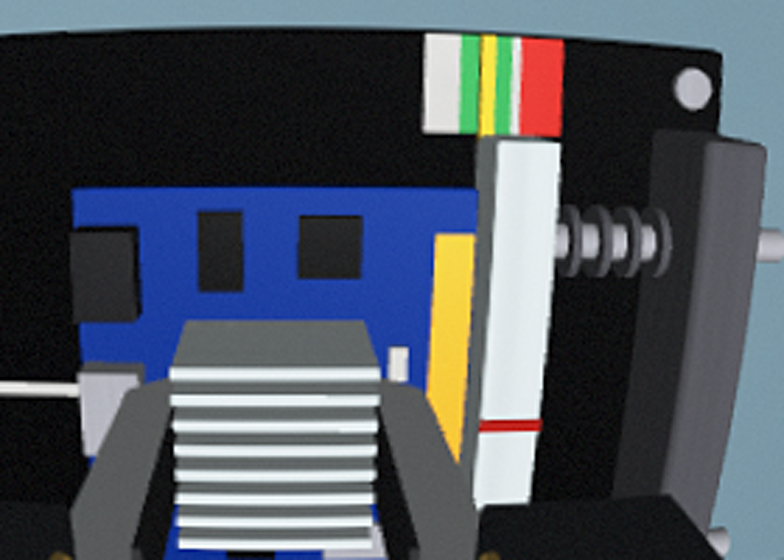

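The pointer stands mid-green (crop x≈488, green 460–515). The board is square against the fence and centred to about 0.2 mm, with the arm still pressing. I hand in.

Run:
```python
from bench import *
print(get_obs()['qvel'].round(4)); print(close_job())
```

```text
[ 0.0016 -0.0007 -0.0007  0.0012 -0.0011  0.0007]
the job is handed in; nothing more can be done
None
```

The blue board lies on the jig, held square against the fence with the fence pushed back about 12 mm and the pointer mid-green; it is centred on the white line to about 0.2 mm, and I handed the job in at about 12.7 s.

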